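# Lock the food carrier's lids

## Task

Lock both lid panels of the grey food carrier: put a fingertip in the slot of each of the two round locks and turn it clockwise to its stop, as far as it goes, so that both slots lie in line with each other along the carrier. Do not lift, tip or shove the carrier, and leave the things round it where they are.

Things in the scene. Friction and masses are not known exactly. Their poses are not given: they have to be found in the camera images.
- carrier: Grey insulated food carrier with two white lid panels side by side, one lock in the middle of each, 190 x 330 x 93 mm with its lids, standing loose on the table, about 6.7 kg. Origin at the centre of its underside; x is its short way, y its long way, z up. The locks lie 82 mm from its centre along +y (left lock) and -y (right lock).
- lock_left_slot (a point): Centre of the left lock's top face, level with the lid's top (93 mm above the table, up to 4 mm higher while unlocked). The lock is a disc of 114 mm diameter sunk in its lid panel; a straight slot 44 mm wide, 15 mm deep runs right across it through the centre. x lies along the slot and turns with it, z is up. The tips of the shut gripper fit loosely (play 5 to 15 mm); push sideways about 35 mm from the centre.
- lock_right_slot (a point): Centre of the right lock's top face, level with the lid's top (93 mm above the table, up to 4 mm higher while unlocked). The lock is a disc of 114 mm diameter sunk in its lid panel; a straight slot 44 mm wide, 15 mm deep runs right across it through the centre. x lies along the slot and turns with it, z is up. The tips of the shut gripper fit loosely (play 5 to 15 mm); push sideways about 35 mm from the centre.
- lock_left (a joint): Turn of the left lock in rad, clockwise from above: 0 unlocked (slot along the carrier's short way), 1.571 locked (slot along its long way, in line with the raised bars). Hard stops at both ends; starts at 0 to 0.5. Stays where left. Friction 0.15 N m (4 to 5 N at 35 mm from the centre); locking draws its panel down 4 mm.
- lock_right (a joint): Turn of the right lock in rad, clockwise from above: 0 unlocked (slot along the carrier's short way), 1.571 locked (slot along its long way, in line with the raised bars). Hard stops at both ends; starts at 0 to 0.5. Stays where left. Friction 0.15 N m (4 to 5 N at 35 mm from the centre); locking draws its panel down 4 mm.
- timer: Round clockwork kitchen timer, 64 mm diameter, 37 mm high, loose, beyond the right end of the carrier. Origin at the centre of its underside. Not to be disturbed.
- spice_jar: Spice jar standing upright, 43 mm diameter, 102 mm high, loose, beyond the left end of the carrier. Origin at the centre of its underside. Not to be disturbed.
- peeler: Vegetable peeler lying flat, 158 x 21 x 13 mm, loose, on the robot's side of the carrier. Origin at the centre of its underside. Not to be disturbed.
- carrot: Whole carrot lying flat, about 205 x 48 x 44 mm, loose, behind the carrier. Origin near the centre of its underside. Not to be disturbed.

How it is judged:
At the end, for the whole second after the job is handed in: Both locks are turned clockwise to within 0.12 rad (7 degrees) of the stop at 1.571 rad and are at rest; the carrier stands level (within 0.05 rad), within 30 mm of where it was; timer, spice jar, peeler and carrot are each within 30 mm of where they were (value of joint each of lock_left, lock_right above 1.45 rad and velocity of joint lock_left between -0.05 and 0.05 rad/s and velocity of joint lock_right between -0.05 and 0.05 rad/s and distance of each of carrier, timer, spice_jar, peeler, carrot from where it was at the start of the episode below 0.03 m and angle between carrier's own z axis and vertical below 0.05 rad and linear speed of carrier below 0.02 m/s); the robot touches nothing.
It fails at once if the carrier is lifted by more than 10 mm (height (world z) of carrier above 0.01 m).
It fails at once if the carrier is shoved more than 30 mm (distance of carrier from where it was at the start of the episode above 0.03 m).
It fails at once if the carrier is tipped by more than 0.1 rad (angle between carrier's own z axis and vertical above 0.1 rad).
It fails at once if the timer, spice jar, peeler or carrot is moved or lifted more than 30 mm (distance of any of timer, spice_jar, peeler, carrot from where it was at the start of the episode above 0.03 m).
It also fails if it takes over 51 s, if anything falls off the work surface, if the arm or the gripper's body presses on something with over 40 N, if the wrist force passes 120 N, or if a joint passes its speed limit or range.

## Robot

A 6-joint arm with a two-finger parallel gripper is mounted at the origin on a cart in front of the work surface, level with it; the furniture and walls round the work are solid. World frame = base frame: x ahead of the robot, y to its left, z up, the work surface at z = 0. Lengths are in m, angles in rad, forces in N, time in s.
With the tool pointing down it reaches from about 0.225 to 0.725 m from the base axis. Payload 3.1 kg.
Tool frame: the origin (TCP) lies at the very end of the fingers, on their centre line; the grasp point (between the pads) lies 19 mm behind it (robot.grip_depth is the distance from the TCP to the grasp point, in m); z points along the fingers, y is the line along which they close (so a half turn about z gives the same grasp; the last joint's range is limited). The gripper opens to 85 mm and grips with 20 to 120 N. Pads are 22 mm wide; open, the fingers measure 114 mm over their backs; the gripper's body (76 mm by 85 mm) begins 54 mm behind the grasp point. The pads swing forward as they close: fully open they stand 13 mm farther back than shut.
Start: joints at [1.208, 0.048, 0.099, 1.622, 0, 1.443], TCP at [0.122, 0.511, 0.231] pointing down, gripper open.
Joint ranges: [-2.91, 2.91], [-0.99, 1.94], [-1.21, 1.42], [-2.12, 2.29], [-1.49, 1.47], [-3.14, 3.14]. Speed limits (rad/s): [2.79, 2.79, 3.14, 3.14, 3.14, 3.14].

## Interface

Orientations are given as a unit quaternion [w, x, y, z].
In Python, from plant import robot, imaging gives the robot as it stands.
- The arm moves only by the tool jog_arm, never from a script. Its argument "targets" is a list of rows, each an object with "turn": the turn, a rotation vector about the tool's x, y, z as a fraction of full scale, a list of three; "delta_pos": the shift along the tool's x, y, z as a fraction of full scale, a list of three; "grip": the closure, from -1 (fully open) to 1 (shut), so that 0 is half open. A call has 1 to 12 rows; each row is the pose to reach, as a shift and turn from the pose commanded when the call began, along the tool's axes at that moment, turning the shorter way round; what a row does not reach only later rows make up. Full scale, the value 1, is 400 mm for a shift and pi rad for a turn. A row lasts 1/10 s, in which the tool goes at most 50 mm and 8.59 degrees, less where a joint would pass 70% of its speed; a pose out of reach is approached as far as the arm can. A call with a number of a shift or a turn outside -1 to 1 is refused whole. A call with a gripper value outside its range is refused whole. The fingers move at their own pace and stop on an object; the grip force is fixed at half the most. Time passes only in rows, so rows that repeat a pose let the fingers close. It gives the time, the measured TCP pose, the force, the opening and the grip force at its end, in the units of the state.
- robot.state(): the state, without advancing time (a new reading comes with each control period).
- imaging.read_camera(name): name is "side" or "top"; returns the picture (400x640x3 uint8, red, green, blue); there is no depth.
- imaging.calibration(name): a dict with "fx", "fy", "cx", "cy" (pixels), "world_to_cam" (4x4, takes a point from world to camera coordinates). Camera axes: x right, y down, z forward; pixel columns grow to the right and rows downward; lengths in m; the calibration is good to about 2 mm. A picture is of the moment at which its call begins. calibration takes no time and is no camera call.
- robot.close_job(): hands the job in; it is judged then, once.
The state is a dict: "t": time; "q": joint angles; "dq": joint speeds; "tau": joint torques, N m; "tool_pos": TCP position; "tcp_rot": TCP orientation; "force": force on the tool from outside, world axes, zero at the start; "wrist_torque": the same for the moment, N m; "grip_width": opening from 0.0 (shut) to 1.0 (fully open); "finger_force": force on a finger pad.
Only numpy, scipy, OpenCV 4.12 (cv2) and the standard library are available. Lean on these libraries where they do the work, as an engineer would, in place of code of your own. Each camera call takes 0.05 s, during which the arm holds its last target. There are 200 camera calls.

## Working session

There is one attempt and no reset: what is moved stays moved. The work goes in short steps, Python scripts to look and compute and a tool call to move; the robot and the scene stay as the last step left them, time stands still between calls to the robot, and variables do not carry over. Pictures are saved under pics/ and viewed, at most 10 in all, crops included, and the job is handed in when it is done.

Besides the shell and the picture viewer there is one more tool, called as name(argument=value, ...) on one line, values as JSON. jog_arm: Moves the arm, as the interface text tells. Shift numbers are shares of 400 mm and turn numbers shares of pi rad, none past 1 either way. Its arguments: {"type":"object","properties":{"targets":{"type":"array","items":{"type":"object","properties":{"turn":{"type":"array","items":{"type":"number","minimum":-1,"maximum":1}},"delta_pos":{"type":"array","items":{"type":"number","minimum":-1,"maximum":1}},"grip":{"type":"number"}}}}},"required":["targets"]}

```bash
mkdir -p pics; python3 - <<'E'
from plant import robot, imaging
import cv2
for n in("top","side"):
    cv2.imwrite(f"pics/{n}0.png",imaging.read_camera(n)[:,:,::-1]); c=imaging.calibration(n); print(n,c)
print(robot.state())
E
```

```text
top {'fx': 491.1701465591185, 'fy': 491.1701465591185, 'cx': 323.33624455462643, 'cy': 205.19738984341708, 'world_to_cam': array([[-0.02278885, -0.99973626,  0.00284293,  0.05898319],
       [-0.97892742,  0.02173711, -0.20304828,  0.56973362],
       [ 0.20293293, -0.00741026, -0.9791646 ,  1.3838122 ],
       [ 0.        ,  0.        ,  0.        ,  1.        ]])}
side {'fx': 405.703867399127, 'fy': 405.703867399127, 'cx': 316.994555866701, 'cy': 197.8660088870325, 'world_to_cam': array([[-9.99542423e-01,  1.31191871e-02, -2.72549369e-02,
         5.82446481e-01],
       [ 3.02244310e-02,  3.97580682e-01, -9.17069292e-01,
         2.97113381e-02],
       [-1.19516723e-03, -9.17473427e-01, -3.97795278e-01,
         1.24333300e+00],
       [ 0.00000000e+00,  0.00000000e+00,  0.00000000e+00,
         1.00000000e+00]])}
{'t': 0.1, 'q': array([1.20819723e+00, 4.86793408e-02, 9.76778069e-02, 1.62199631e+00,
       3.45822861e-05, 1.44300655e+00]), 'dq': array([ 0.00045038, -0.00127141,  0.00276412, -0.00131732,  0.00013395,
        0.00015915]), 'tau': array([ 2.51305108e-03, -3.39852405e+01,  3.20935750e+01,  1.58181880e-02,
       -1.11462682e-04,  2.56628510e-06]), 'tool_pos': array([0.12193534, 0.5100506 , 0.23019438]), 'tcp_rot': array([-2.83976879e-04,  1.17135079e-01,  9.93115382e-01, -1.06363504e-03]), 'force': array([ 0.19485376, -0.37820416, -0.57151867]), 'wrist_torque': array([-0.00377767,  0.01837203,  0.00627184]), 'finger_force': 0.0, 'grip_width': 1.0005744572659052}
```

View pics/top0.png

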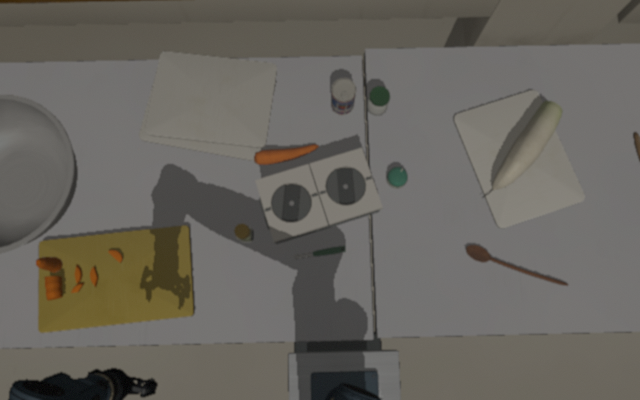

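View pics/side0.png

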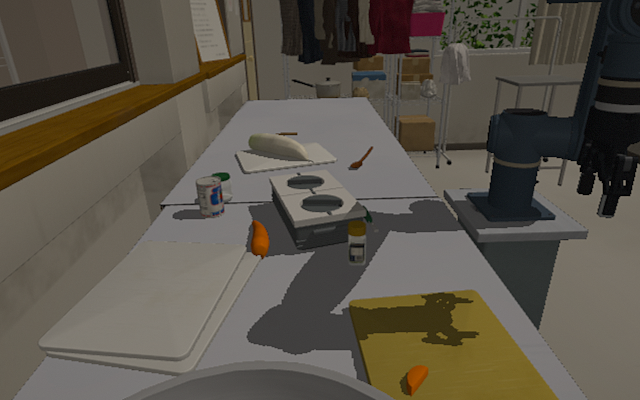

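The top view shows the carrier at about (319,194), with locks near (291,203) and (345,186). The timer is at (398,176), the jar at (244,232), the peeler at (322,252) and the carrot at (286,154). I'll enlarge a crop of the locks.

```bash
python3 - <<'E'
import cv2
i=cv2.imread("pics/top0.png")[140:250,250:390]
i=cv2.resize(i,None,fx=5.4,fy=5.4,interpolation=cv2.INTER_CUBIC)
cv2.imwrite("pics/crop0.png",cv2.convertScaleAbs(i,alpha=1.6))
E
```

```text
(no output)
```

View pics/crop0.png

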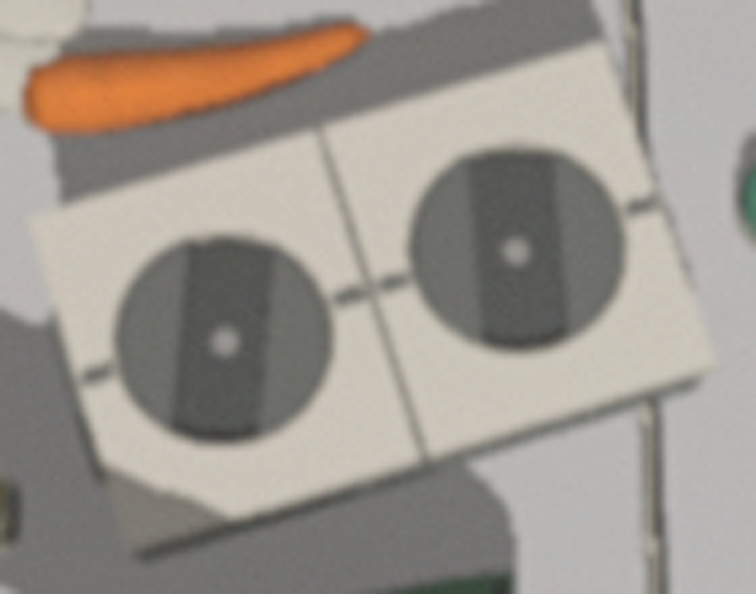

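```bash
cat > h.py <<'E'
from plant import robot, imaging
import numpy as np
from scipy.spatial.transform import Rotation as R
def px2w(n,u,v,z):
    c=imaging.calibration(n);T=c["world_to_cam"];r=T[:3,:3]
    d=r.T@np.array([(u-c["cx"])/c["fx"],(v-c["cy"])/c["fy"],1]);o=-r.T@T[:3,3]
    return o+d*(z-o[2])/d[2]
def plan(wps,pose=None):
    "wps: (x,y,z,yaw_deg of tool y); fractions from present pose"
    s=robot.state();w,x,y,z=s["tcp_rot"];p0=s["tool_pos"];r0=R.from_quat([x,y,z,w])
    for X in wps:
        a=np.radians(X[3]);yv=np.array([np.cos(a),np.sin(a),0]);zv=np.array([0,0,-1.]);xv=np.cross(yv,zv)
        r=R.from_matrix(np.c_[xv,yv,zv])
        print(np.round(r0.inv().apply(np.array(X[:3])-p0)/.4,4),np.round((r0.inv()*r).as_rotvec()/np.pi,4))
    print("t",round(s["t"],2),"p",p0.round(4),"yaw",np.degrees(np.arctan2(*r0.as_matrix()[[1,0],1])).round(2),"F",s["force"].round(1),"q",s["q"].round(2))
E
python3 - <<'E'
from h import *
f=lambda u,v,z=.095:px2w("top",250+u/5.4,140+v/5.4,z)
yaw=lambda d:np.degrees(np.arctan2(d[1],d[0]))
L,Rr=f(223.5,338.5),f(517,248.5)
print(L,Rr,np.linalg.norm(L-Rr),"long",yaw(Rr-L))
for a,b in (((231,240),(217,435)),((512,150),(525,348))): print("slot",yaw(f(*a)-f(*b)),np.linalg.norm(f(*a)-f(*b)))
print("corners",[f(*c)[:2].round(3) for c in((30,218),(600,42),(715,372),(140,550))])
print("floor dots",f(224,342,.081),f(516,251,.081))
for n,u,v,z in(("jar",244,232,.1),("timer",398,174,.037)): print(n,px2w("top",u,v,z))
plan([(L[0],L[1],.2,176),])
E
```

```text
[0.57269645 0.13768882 0.095     ] [ 0.61835903 -0.01945294  0.095     ] 0.16364168913002844 long -73.79707985888001
slot -4.570323433786637 0.10587866786605875
slot 1.8082057837348777 0.10902428681823097
corners [array([0.641, 0.241]), array([ 0.733, -0.068]), array([ 0.549, -0.122]), array([0.461, 0.182])]
floor dots [0.57377175 0.13826254 0.081     ] [ 0.62044493 -0.01964564  0.081     ]
jar [0.49017398 0.27161507 0.1       ]
timer [ 0.66658777 -0.18176694  0.037     ]
[-1.3126 -0.643   0.0765] [-4.000e-04 -7.000e-04 -5.525e-01]
t 0.1 p [0.1219 0.5101 0.2302] yaw 76.55 F [ 0.2 -0.4 -0.6] q [1.21 0.05 0.1  1.62 0.   1.44]
```

jog_arm(targets=[{"delta_pos":[-0.7,-0.33,0],"turn":[0,0,-0.28],"grip":1},{"delta_pos":[-0.7,-0.33,0],"turn":[0,0,-0.28],"grip":1},{"delta_pos":[-0.7,-0.33,0],"turn":[0,0,-0.28],"grip":1},{"delta_pos":[-0.7,-0.33,0],"turn":[0,0,-0.28],"grip":1},{"delta_pos":[-0.7,-0.33,0],"turn":[0,0,-0.28],"grip":1},{"delta_pos":[-0.7,-0.33,0],"turn":[0,0,-0.28],"grip":1},{"delta_pos":[-0.7,-0.33,0],"turn":[0,0,-0.28],"grip":1},{"delta_pos":[-0.7,-0.33,0],"turn":[0,0,-0.28],"grip":1},{"delta_pos":[-0.7,-0.33,0],"turn":[0,0,-0.28],"grip":1}])

```text
t: 1.0
tool_pos: [0.3641, 0.3162, 0.2306]
tcp_rot: [-0.001, -0.315, 0.949, 0.0]
force: [-0.2, 0.7, -0.1]
grip_width: -0.003
finger_force: 0.0
```

```bash
python3 -c "
from h import *
a=np.radians(175.4);plan([(.573+.032*np.cos(a),.138+.032*np.sin(a),z,175.4) for z in (.2,.13)])"
```

```text
[-0.0922 -0.6166  0.076 ] [ 0.0004 -0.0004 -0.2704]
[-0.0925 -0.6167  0.251 ] [ 0.0004 -0.0004 -0.2704]
t 1.0 p [0.3641 0.3162 0.2306] yaw 126.73 F [-0.2  0.7 -0.1] q [ 0.58 -0.06 -0.01  1.62  0.   -0.07]
```

jog_arm(targets=[{"delta_pos":[-0.092,-0.617,0.075],"turn":[0,0,-0.27],"grip":1},{"delta_pos":[-0.092,-0.617,0.075],"turn":[0,0,-0.27],"grip":1},{"delta_pos":[-0.092,-0.617,0.075],"turn":[0,0,-0.27],"grip":1},{"delta_pos":[-0.092,-0.617,0.075],"turn":[0,0,-0.27],"grip":1},{"delta_pos":[-0.092,-0.617,0.075],"turn":[0,0,-0.27],"grip":1},{"delta_pos":[-0.092,-0.617,0.075],"turn":[0,0,-0.27],"grip":1},{"delta_pos":[-0.092,-0.617,0.075],"turn":[0,0,-0.27],"grip":1},{"delta_pos":[-0.092,-0.617,0.075],"turn":[0,0,-0.27],"grip":1},{"delta_pos":[-0.092,-0.617,0.25],"turn":[0,0,-0.27],"grip":1},{"delta_pos":[-0.092,-0.617,0.25],"turn":[0,0,-0.27],"grip":1},{"delta_pos":[-0.092,-0.617,0.25],"turn":[0,0,-0.27],"grip":1}])

```text
t: 2.1
tool_pos: [0.5371, 0.1436, 0.1272]
tcp_rot: [-0.003, -0.68, 0.734, 0.003]
force: [-0.2, 0.5, 0.4]
grip_width: -0.001
finger_force: 0.0
```

```bash
python3 -c "
from h import *
import cv2
for n,(y,x) in dict(top=(140,250),side=(150,240)).items():
    i=imaging.read_camera(n)[y:y+110,x:x+140,::-1]
    cv2.imwrite(f'pics/{n}1.png',cv2.convertScaleAbs(cv2.resize(i,None,fx=5,fy=5,interpolation=2),alpha=1.6))
a=np.radians(175.4);plan([(.573+.032*np.cos(a),.138+.032*np.sin(a),z,175.4) for z in (.13,.088)])"
```

```text
[ 0.0074 -0.0017  0.0051] [0.     0.0001 0.0013]
[ 0.0074 -0.0017  0.1101] [0.     0.0001 0.0013]
t 2.2 p [0.5406 0.1436 0.132 ] yaw 175.63 F [0.7 0.3 0.1] q [ 0.14  0.14 -0.    1.43  0.   -1.36]
```

View pics/side1.png

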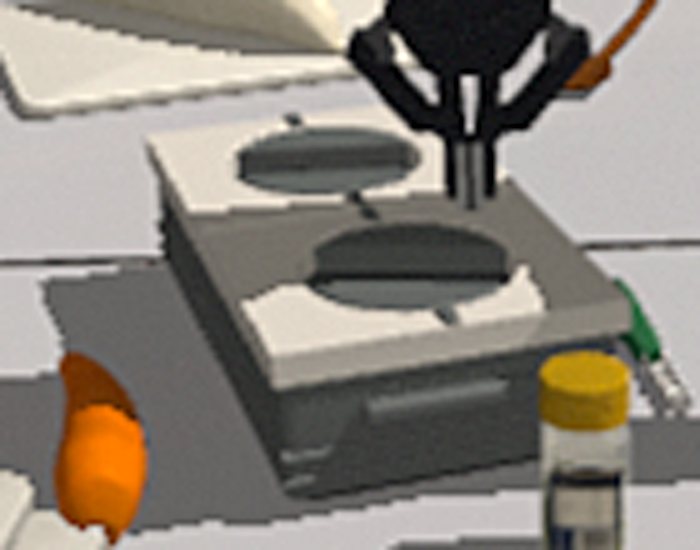

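The shut fingertips, at crop position (470,205), hang just over the near (robot-side) end of the left slot, whose end is at about (500,260). The thin way of the tips lies across the slot, so I'll lower in.

jog_arm(targets=[{"delta_pos":[0.007,-0.002,0.05],"turn":[0,0,0],"grip":1},{"delta_pos":[0.007,-0.002,0.08],"turn":[0,0,0],"grip":1},{"delta_pos":[0.007,-0.002,0.11],"turn":[0,0,0],"grip":1},{"delta_pos":[0.007,-0.002,0.11],"turn":[0,0,0],"grip":1},{"delta_pos":[0.007,-0.002,0.11],"turn":[0,0,0],"grip":1}])

```text
t: 2.7
tool_pos: [0.542, 0.1392, 0.0875]
tcp_rot: [-0.0, -0.679, 0.734, 0.0]
force: [-0.2, 0.6, 0.7]
grip_width: -0.0
finger_force: 0.0
```

```bash
python3 -c "
from h import *
def arc(cx,cy,angs,z0=.088,z1=.085,off=.010):
    for i,d in enumerate(angs):
        a=np.radians(d);b=a-np.pi/2;f=i/(len(angs)-1)
        yield (cx+.032*np.cos(a)+off*np.cos(b)*1,cy+.032*np.sin(a)+off*np.sin(b),z0+(z1-z0)*f,d)
plan(arc(.573,.138,np.linspace(172,106,12)))"
```

```text
[-0.0328  0.0009 -0.0011] [0.     0.     0.0197]
[-0.0408 -0.0026 -0.0005] [0.    0.    0.053]
[-0.0484 -0.007   0.0002] [0.     0.     0.0864]
[-0.0555 -0.0122  0.0009] [0.     0.     0.1197]
[-0.0621 -0.018   0.0016] [0.    0.    0.153]
[-0.0679 -0.0245  0.0023] [0.     0.     0.1864]
[-0.0731 -0.0316  0.003 ] [0.     0.     0.2197]
[-0.0775 -0.0392  0.0036] [0.    0.    0.253]
[-0.0811 -0.0472  0.0043] [0.     0.     0.2864]
[-0.0838 -0.0556  0.005 ] [0.     0.     0.3197]
[-0.0857 -0.0641  0.0057] [0.    0.    0.353]
[-0.0866 -0.0729  0.0064] [ 0.     -0.      0.3864]
t 2.7 p [0.542  0.1392 0.0875] yaw 175.55 F [-0.2  0.6  0.7] q [ 0.13  0.15 -0.07  1.34  0.   -1.36]
```

jog_arm(targets=[{"delta_pos":[-0.033,0.001,0],"turn":[0,0,0.02],"grip":1},{"delta_pos":[-0.041,-0.003,0],"turn":[0,0,0.053],"grip":1},{"delta_pos":[-0.048,-0.007,0],"turn":[0,0,0.086],"grip":1},{"delta_pos":[-0.056,-0.012,0.001],"turn":[0,0,0.12],"grip":1},{"delta_pos":[-0.062,-0.018,0.002],"turn":[0,0,0.153],"grip":1},{"delta_pos":[-0.068,-0.025,0.002],"turn":[0,0,0.186],"grip":1},{"delta_pos":[-0.073,-0.032,0.003],"turn":[0,0,0.22],"grip":1},{"delta_pos":[-0.078,-0.039,0.004],"turn":[0,0,0.253],"grip":1},{"delta_pos":[-0.081,-0.047,0.004],"turn":[0,0,0.286],"grip":1},{"delta_pos":[-0.084,-0.056,0.005],"turn":[0,0,0.32],"grip":1},{"delta_pos":[-0.086,-0.064,0.006],"turn":[0,0,0.353],"grip":1},{"delta_pos":[-0.087,-0.073,0.006],"turn":[0,0,0.386],"grip":1}])

```text
t: 3.9
tool_pos: [0.5723, 0.1718, 0.0854]
tcp_rot: [-0.002, -0.138, 0.99, 0.0]
force: [-5.0, 0.5, 0.4]
grip_width: 0.005
finger_force: 2.0
```

```bash
python3 -c "
from h import *
import cv2
i=imaging.read_camera('top')[140:250,250:390,::-1]
cv2.imwrite('pics/top2.png',cv2.convertScaleAbs(cv2.resize(i,None,fx=5.4,fy=5.4,interpolation=2),alpha=1.6))
a=np.radians(106);plan([(.573+.032*np.cos(a)+o*np.sin(a),.138+.032*np.sin(a)-o*np.cos(a),.085,106) for o in (.01,.012,.014,0)])"
```

```text
[-0.0016 -0.0008  0.0008] [ 0.0003 -0.0007 -0.0018]
[-0.0066 -0.0007  0.0008] [ 0.0003 -0.0007 -0.0018]
[-0.0116 -0.0007  0.0008] [ 0.0003 -0.0007 -0.0018]
[ 0.0234 -0.0009  0.0009] [ 0.0003 -0.0007 -0.0018]
t 3.95 p [0.5731 0.1716 0.0853] yaw 105.68 F [-3.8 -0.5  1.1] q [ 0.18  0.26  0.04  1.36  0.   -0.1 ]
```

View pics/top2.png

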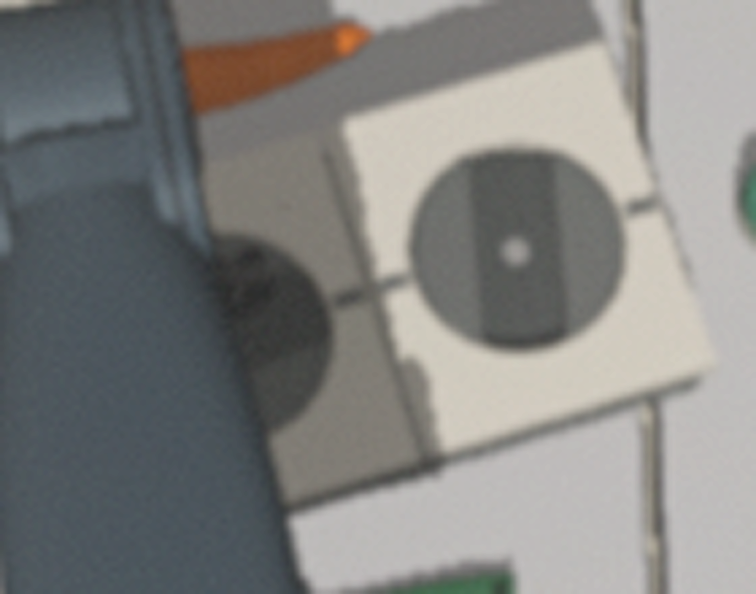

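The left lock has turned (slot edge at about (300,340), carrier unmoved) and the force is plain friction. Now I'll ease it against its stop.

jog_arm(targets=[{"delta_pos":[-0.003,0,0],"turn":[0,0,0],"grip":1},{"delta_pos":[-0.006,0,0],"turn":[0,0,0],"grip":1},{"delta_pos":[-0.009,0,0],"turn":[0,0,0],"grip":1},{"delta_pos":[-0.009,0,0],"turn":[0,0,0],"grip":1}])

```text
t: 4.35
tool_pos: [0.5758, 0.171, 0.0851]
tcp_rot: [-0.002, -0.14, 0.99, -0.001]
force: [-5.3, -4.2, 3.5]
grip_width: 0.003
finger_force: 3.5
```

jog_arm(targets=[{"delta_pos":[-0.003,0,0],"turn":[0,0,0],"grip":1},{"delta_pos":[-0.006,0,0],"turn":[0,0,0],"grip":1},{"delta_pos":[-0.006,0,0],"turn":[0,0,0],"grip":1}])

```text
t: 4.65
tool_pos: [0.5759, 0.171, 0.085]
tcp_rot: [-0.004, -0.14, 0.99, -0.002]
force: [-11.5, -5.2, 6.3]
grip_width: -0.001
finger_force: 6.1
```

The tool has stopped moving while the force rises, so the lock is at its stop. I'll back off, rise, and go to the right lock.

jog_arm(targets=[{"delta_pos":[0.02,0,0],"turn":[0,0,0],"grip":1},{"delta_pos":[0.02,0,0],"turn":[0,0,0],"grip":1},{"delta_pos":[0.02,0,-0.1],"turn":[0,0,0],"grip":1},{"delta_pos":[0.02,0,-0.16],"turn":[0,0,0],"grip":1},{"delta_pos":[0.02,0,-0.16],"turn":[0,0,0],"grip":1}])

```text
t: 5.15
tool_pos: [0.5762, 0.1719, 0.1548]
tcp_rot: [0.006, -0.14, 0.99, 0.0]
force: [0.5, 0.3, -0.4]
grip_width: -0.001
finger_force: 0.0
```

```bash
python3 -c "
from h import *
plan([(.619-.032,-.0195-.001,.13,181.8)])"
```

```text
[ 0.1083 -0.4695  0.0612] [-0.0029  0.0031 -0.4205]
t 5.15 p [0.5762 0.1719 0.1548] yaw 106.12 F [ 0.5  0.3 -0.4] q [ 0.18  0.23  0.15  1.48  0.   -0.1 ]
```

jog_arm(targets=[{"delta_pos":[0.108,-0.47,0.02],"turn":[0,0,-0.42],"grip":1},{"delta_pos":[0.108,-0.47,0.02],"turn":[0,0,-0.42],"grip":1},{"delta_pos":[0.108,-0.47,0.02],"turn":[0,0,-0.42],"grip":1},{"delta_pos":[0.108,-0.47,0.02],"turn":[0,0,-0.42],"grip":1},{"delta_pos":[0.108,-0.47,0.02],"turn":[0,0,-0.42],"grip":1},{"delta_pos":[0.108,-0.47,0.02],"turn":[0,0,-0.42],"grip":1},{"delta_pos":[0.108,-0.47,0.02],"turn":[0,0,-0.42],"grip":1},{"delta_pos":[0.108,-0.47,0.02],"turn":[0,0,-0.42],"grip":1},{"delta_pos":[0.108,-0.47,0.02],"turn":[0,0,-0.42],"grip":1},{"delta_pos":[0.108,-0.47,0.05],"turn":[0,0,-0.42],"grip":1},{"delta_pos":[0.108,-0.47,0.05],"turn":[0,0,-0.42],"grip":1},{"delta_pos":[0.108,-0.47,0.05],"turn":[0,0,-0.42],"grip":1}])

```text
t: 6.35
tool_pos: [0.5819, -0.0215, 0.1275]
tcp_rot: [0.001, 0.717, -0.697, -0.001]
force: [-0.3, 0.1, -0.1]
grip_width: -0.0
finger_force: 0.0
```

```bash
python3 -c "
from h import *
import cv2
for n,(y,x) in dict(top=(140,250),side=(150,240)).items():
    i=imaging.read_camera(n)[y:y+110,x:x+140,::-1]
    cv2.imwrite(f'pics/{n}3.png',cv2.convertScaleAbs(cv2.resize(i,None,fx=5.4,fy=5.4,interpolation=2),alpha=1.6))
plan([(.619-.032,-.0195-.001,.088,181.8)])"
```

```text
[-0.0024 -0.0114  0.1014] [ 0.0001  0.     -0.0011]
t 6.45 p [ 0.5825 -0.0216  0.1286] yaw -178.4 F [ 0.7 -0.6 -0.5] q [-0.15  0.2   0.06  1.43  0.   -1.75]
```

View pics/top3.png

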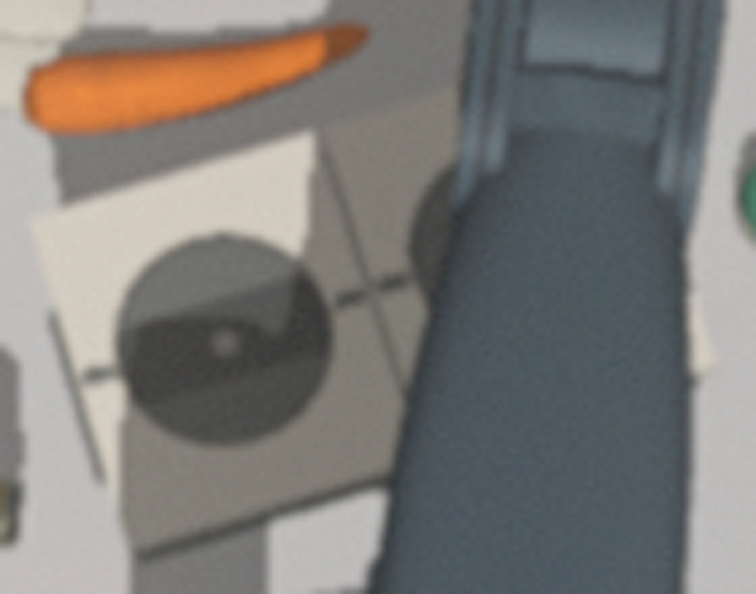

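View pics/side3.png

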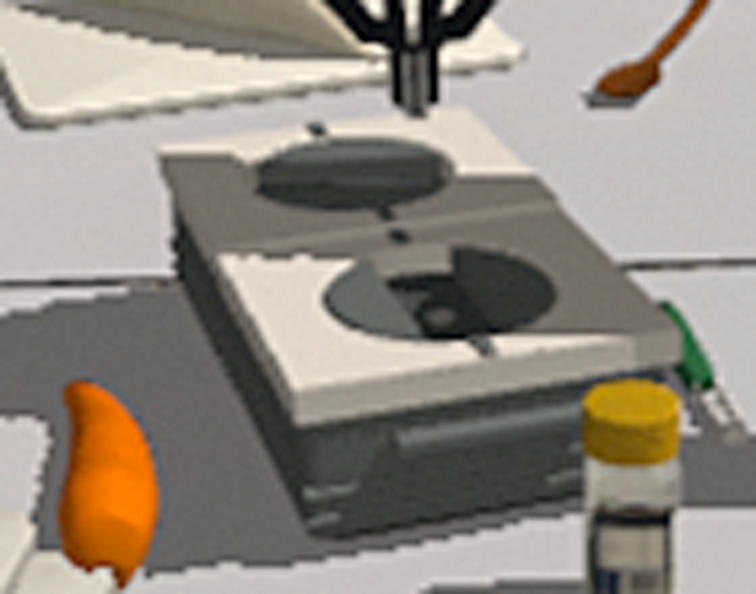

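The left slot's upper edge runs (125,328)–(305,272), about 17°, parallel to the bars, so that lock is locked and the carrier has not moved. In the side crop the tips at (415,105) sit over the near end of the right slot. I'll lower into it.

jog_arm(targets=[{"delta_pos":[-0.002,-0.011,0.04],"turn":[0,0,0],"grip":1},{"delta_pos":[-0.002,-0.011,0.07],"turn":[0,0,0],"grip":1},{"delta_pos":[-0.002,-0.011,0.1],"turn":[0,0,0],"grip":1},{"delta_pos":[-0.002,-0.011,0.1],"turn":[0,0,0],"grip":1},{"delta_pos":[-0.002,-0.011,0.1],"turn":[0,0,0],"grip":1}])

```text
t: 6.95
tool_pos: [0.5861, -0.0206, 0.0878]
tcp_rot: [0.001, 0.717, -0.697, -0.001]
force: [-0.0, 0.5, 0.3]
grip_width: -0.008
finger_force: 0.0
```

```bash
python3 -c "
from h import *
def arc(cx,cy,angs,z0=.088,z1=.085,off=.010):
    for i,d in enumerate(angs):
        a=np.radians(d);b=a-np.pi/2;f=i/(len(angs)-1)
        yield (cx+.032*np.cos(a)+off*np.cos(b),cy+.032*np.sin(a)+off*np.sin(b),z0+(z1-z0)*f,d)
plan(arc(.619,-.0195,np.linspace(178,106,12)))"
```

```text
[-0.0304 -0.0041 -0.0005] [0.0007 0.0001 0.0204]
[-0.0391 -0.008   0.0002] [0.0007 0.0001 0.0567]
[-0.0473 -0.0129  0.0009] [0.0007 0.     0.0931]
[-0.0549 -0.0188  0.0016] [ 0.0007 -0.      0.1294]
[-0.0618 -0.0254  0.0022] [ 7.000e-04 -1.000e-04  1.658e-01]
[-0.0679 -0.0328  0.0029] [ 7.000e-04 -1.000e-04  2.022e-01]
[-0.0731 -0.0408  0.0036] [ 7.000e-04 -1.000e-04  2.385e-01]
[-0.0774 -0.0494  0.0042] [ 7.000e-04 -2.000e-04  2.749e-01]
[-0.0806 -0.0584  0.0049] [ 7.000e-04 -2.000e-04  3.113e-01]
[-0.0828 -0.0677  0.0056] [ 7.000e-04 -3.000e-04  3.476e-01]
[-0.084  -0.0772  0.0062] [ 6.00e-04 -3.00e-04  3.84e-01]
[-0.084  -0.0868  0.0069] [ 6.000e-04 -3.000e-04  4.204e-01]
t 6.95 p [ 0.5861 -0.0206  0.0878] yaw -178.34 F [-0.   0.5  0.3] q [-0.15  0.22  0.01  1.36 -0.   -1.75]
```

jog_arm(targets=[{"delta_pos":[-0.03,-0.004,0],"turn":[0,0,0.02],"grip":1},{"delta_pos":[-0.039,-0.008,0],"turn":[0,0,0.057],"grip":1},{"delta_pos":[-0.047,-0.013,0.001],"turn":[0,0,0.093],"grip":1},{"delta_pos":[-0.055,-0.019,0.002],"turn":[0,0,0.13],"grip":1},{"delta_pos":[-0.062,-0.025,0.002],"turn":[0,0,0.166],"grip":1},{"delta_pos":[-0.068,-0.033,0.003],"turn":[0,0,0.2],"grip":1},{"delta_pos":[-0.073,-0.041,0.004],"turn":[0,0,0.239],"grip":1},{"delta_pos":[-0.077,-0.049,0.004],"turn":[0,0,0.275],"grip":1},{"delta_pos":[-0.081,-0.058,0.005],"turn":[0,0,0.31],"grip":1},{"delta_pos":[-0.083,-0.068,0.006],"turn":[0,0,0.348],"grip":1},{"delta_pos":[-0.084,-0.077,0.006],"turn":[0,0,0.384],"grip":1},{"delta_pos":[-0.084,-0.087,0.007],"turn":[0,0,0.42],"grip":1}])

```text
t: 8.15
tool_pos: [0.6188, 0.014, 0.0861]
tcp_rot: [-0.002, -0.138, 0.99, 0.0]
force: [-4.0, -0.4, 1.1]
grip_width: 0.002
finger_force: 2.1
```

jog_arm(targets=[{"delta_pos":[-0.003,0,0],"turn":[0,0,0],"grip":1},{"delta_pos":[-0.006,0,0],"turn":[0,0,0],"grip":1},{"delta_pos":[-0.009,0,0],"turn":[0,0,0],"grip":1},{"delta_pos":[-0.009,0,0],"turn":[0,0,0],"grip":1}])

```text
t: 8.55
tool_pos: [0.6222, 0.0132, 0.086]
tcp_rot: [-0.002, -0.14, 0.99, -0.001]
force: [-7.4, -3.9, 1.8]
grip_width: -0.001
finger_force: 3.5
```

jog_arm(targets=[{"delta_pos":[-0.003,0,0],"turn":[0,0,0],"grip":1},{"delta_pos":[-0.006,0,0],"turn":[0,0,0],"grip":1},{"delta_pos":[-0.006,0,0],"turn":[0,0,0],"grip":1}])

```text
t: 8.85
tool_pos: [0.6223, 0.0132, 0.0859]
tcp_rot: [-0.005, -0.14, 0.99, -0.002]
force: [-11.5, -4.8, 4.6]
grip_width: 0.003
finger_force: 6.0
```

Same signature: the right lock is at its stop. I'll back off, rise, and move aside to look.

jog_arm(targets=[{"delta_pos":[0.02,0,0],"turn":[0,0,0],"grip":1},{"delta_pos":[0.02,0,0],"turn":[0,0,0],"grip":1},{"delta_pos":[0.02,0,-0.1],"turn":[0,0,0],"grip":1},{"delta_pos":[0.02,0,-0.2],"turn":[0,0,0],"grip":1},{"delta_pos":[0.2,0,-0.4],"turn":[0,0,0],"grip":1},{"delta_pos":[0.6,0,-0.4],"turn":[0,0,0],"grip":1},{"delta_pos":[0.6,-0.4,-0.4],"turn":[0,0,0],"grip":1},{"delta_pos":[0.6,-0.6,-0.4],"turn":[0,0,0],"grip":1},{"delta_pos":[0.6,-0.6,-0.4],"turn":[0,0,0],"grip":1},{"delta_pos":[0.6,-0.6,-0.4],"turn":[0,0,0],"grip":1},{"delta_pos":[0.6,-0.6,-0.4],"turn":[0,0,0],"grip":1},{"delta_pos":[0.6,-0.6,-0.4],"turn":[0,0,0],"grip":1}])

```text
t: 10.05
tool_pos: [0.4625, -0.2848, 0.2474]
tcp_rot: [0.002, -0.139, 0.99, -0.002]
force: [0.2, 0.2, 0.1]
grip_width: 0.002
finger_force: 0.0
```

```bash
python3 -c "
from h import *
import cv2
i=imaging.read_camera('top')[130:270,230:420,::-1]
cv2.imwrite('pics/top4.png',cv2.convertScaleAbs(cv2.resize(i,None,fx=4.2,fy=4.2,interpolation=2),alpha=1.6));plan([])"
```

```text
t 10.1 p [ 0.4615 -0.2897  0.2474] yaw 105.79 F [ 0.2 -2.8 -0.1] q [-0.68  0.1   0.18  1.65 -0.   -0.96]
```

View pics/top4.png

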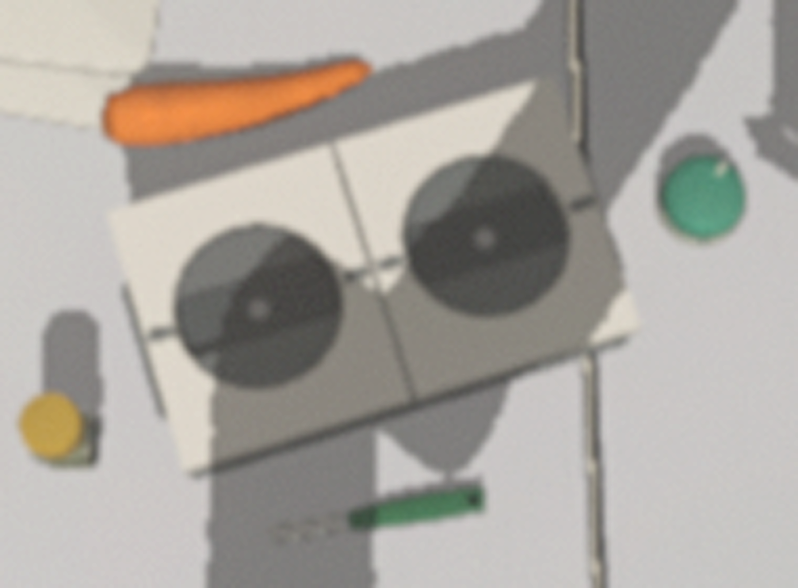

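Both slots, centred at (259,308) and (485,238), now lie in line with the bars. The carrier and the four loose items are where they were, so I'm handing in.

```bash
python3 -c "
from plant import robot
print(robot.close_job())"
```

```text
the job is handed in; nothing more can be done
None
```

Both locks were turned clockwise to their stops and the slots lie in line along the carrier; the carrier and the things round it look unmoved, and the job is handed in (no verdict was returned).

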